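Hang the slide rack on the swinging drip hook

ROBOT

A 6-joint arm with a two-finger parallel gripper is mounted at the origin on a cart in front of the work surface, level with it; the furniture and walls round the work are solid. World frame = base frame: x ahead of the robot, y to its left, z up, the work surface at z = 0. Lengths are in m, angles in rad, forces in N, time in s.
With the tool pointing down it reaches from about 0.35 to 0.8 m from the base axis. Payload 7.3 kg.
Tool frame: the origin (TCP) lies on the centre line of the jaws, within the pads' length; the fingertips stand 11 mm ahead of it and the grasp point (between the pads) lies 8 mm behind it (ctrl.tip_reach is the distance from the TCP to the fingertips, in m); z points along the fingers, y is the line along which they close (so a half turn about z gives the same grasp; the last joint's range is limited). The gripper opens to 85 mm and grips with 20 to 120 N. Pads are 22 mm wide; open, the fingers measure 114 mm over their backs; the gripper's body (76 mm by 85 mm) begins 54 mm behind the grasp point. The pads swing forward as they close: fully open they stand 13 mm farther back than shut.
Start: joints at [1.172, 0.342, 1.524, -0, 1.275, -0.146], TCP at [0.131, 0.508, 0.21] pointing down, gripper open.
Joint ranges: [-2.53, 2.53], [-0.77, 2.02], [0.04, 2.7], [-1, 4.14], [0.28, 2.66], [-3.11, 3.11]. Speed limits (rad/s): [2.57, 2.57, 3.14, 3.14, 3.14, 3.14].

INTERFACE

Orientations are given as a unit quaternion [x, y, z, w].
In Python, from cell import ctrl, viewer, ticket gives the robot as it stands. The module is installed in compiled form; this text tells all that it offers.
- The arm moves only by the tool move_arm, never from a script. Its arguments are lists of equal length, an entry for each row: "offset": the shift along the world's x, y, z scaled (see below), a list of three; "angular": the turn, a rotation vector about the world's x, y, z scaled (see below), a list of three. A call has 1 to 10 rows; each row shifts and turns the commanded pose from where the row before left it; what a row does not reach is not made up. The controller multiplies each number of a shift by 0.5 m and each number of a turn by pi/2 rad. A row lasts 1/12 s, in which the tool goes at most 41.7 mm and 7.16 degrees, less where a joint would pass 70% of its speed; a pose out of reach is approached as far as the arm can. A call with a number of a shift or a turn outside -1 to 1 is refused whole. A call with a gripper value outside its range is refused whole. "hand" is the gripper's target within -1 to 1 (shut at 1, half-way at 0, fully open at -1), set as the call begins (left out, the last holds). The fingers move at their own pace and stop on an object; "newtons" is the grip in N (left out, the last holds). Time passes only in rows, so rows that do not move let the fingers close. It gives the time, the measured TCP pose, the force, the opening and the grip force at its end, in the units of the state.
- ctrl.state(): the state, without advancing time (a new reading comes with each control period).
- viewer.read_camera(name): name is "side" or "top"; returns the picture (400x640x3 uint8, red, green, blue); there is no depth.
- viewer.camera_model(name): a dict with "fx", "fy", "cx", "cy" (pixels), "R" (3x3) and "t" (3): a world point X has camera coordinates R X + t. Camera axes: x right, y down, z forward; pixel columns grow to the right and rows downward; lengths in m; the calibration is good to about 2 mm. A picture is of the moment at which its call begins. camera_model takes no time and is no camera call.
- ticket.finish_job(): hands the job in; it is judged then, once.
The state is a dict: "time_s": time; "joints": joint angles; "joint_vel": joint speeds; "joint_efforts": joint torques, N m; "ee_pos": TCP position; "ee_rot": TCP orientation; "wrist_force": force on the tool from outside, world axes, zero at the start; "wrist_torque": the same for the moment, N m; "width": finger opening in m; "grip_force": force on a finger pad.
Only numpy, scipy, OpenCV 4.12 (cv2) and the standard library are available. Lean on these libraries where they do the work, as an engineer would, in place of code of your own. Each camera call takes 0.05 s, during which the arm holds its last target. There are 200 camera calls.

TASK

Lift the slide rack out of its dish by the handle that stands out of it, and stand it upright on the bare bench top, letting go of it. Then, with the empty hand, touch the swinging hook of the drying stand to steady it, without hitting it hard, until it hangs still and plumb by itself. Then take the rack again lower down, by its end grip or basket so that the handle is free, and hang the handle bar in the hook, so that it hangs there quietly; leave the other things on the bench where they are.

Things in the scene. Friction and masses are not known exactly. Their poses are not given: they have to be found in the camera images.
- rack_basket (a point): centre of the basket of the slide rack, 17 mm above its underside. Steel rack with glass slides: basket 84 (its x) x 36 (its y) x 34 mm high, fixed upright handle over the middle, black end grip at its -x end. z is up when it stands. About 0.11 to 0.23 kg, balanced under the handle.
- rack_grip (a point): middle of the rack's black end grip, 56 mm from rack_basket along the rack's -x and as high (17 mm above the underside): a block 14 mm wide (y) and 26 mm high that reaches from the basket's end (x -42) to x -68
- rack_bar (a point): middle of the handle's top bar, a level blue round bar 8 mm thick and 41 mm long along the rack's y, 108 mm straight above rack_basket (125 mm above the underside). Two round legs, 6 mm thick, join it to the basket at 16.5 mm either side (27 mm clear between them).
- dish: deep open staining dish, glass walls and white foot, fixed to the bench, 132 (x) x 54 (y) x 58 mm high, walls and floor 4 mm thick. The rack stands in it, its x along the dish's x, with about 5 to 7 mm room all round and its handle standing out of the top. Origin under the centre, at bench level. The foot spreads 3 mm beyond the walls.
- stand: drying stand, fixed. Origin on the bench straight below the hook's seat when plumb; the hook opens to its -x (about towards the robot). Base plate 8 mm thick, x -65 to +115, y +-60 mm; post 16 mm thick at x +100, 400 mm high; level arm 12 mm thick, 375 mm above the bench, comes forward to x +5; hook pivot at x +15, 360 mm above the bench.
- hook_seat (a point): inside bottom of the hook's bend, where the bar comes to rest; 160 mm below the pivot, 200 mm above the bench. The hook is a 5 mm wire in the stand's x-z plane when plumb: straight rod 15 mm behind the seat (+x), bend, upturned tip 15 mm in front, leaning out to 19 mm; clear mouth between rod and tip 25 mm. Axes are the hook's, like the stand's when plumb.
- swing_hook (a joint): angle of the hook about the stand's x axis, rad; 0 when it hangs plumb; positive moves the seat to the stand's +y; free to +-1. Almost no friction: at the start it swings by 0.25 to 0.5 rad, about 1.3 times a second, and does not come to rest by itself. Hook mass about 0.12 kg.
- hook_tip (a point): centre of the red ball, 9 mm across, on the hook's upturned tip: 19 mm in front of the seat (towards -x) and 29.5 mm above it
- keyboard: black keyboard on the bench, fixed; origin under its centre; about 450 (y) x 156 (x) x 30 mm high; do not stand the rack on it
- monitor: flat screen, fixed; origin under the centre of its foot (170 deep in x, 240 wide in y, 12 mm high); screen 550 mm wide in y, its face 27 mm in front (-x) of the origin, from about 112 mm above the bench up to 455
- light_source: grey lamp supply box, fixed, 254 (x) x 160 (y) x 208 mm high, origin under its centre
- wipe_pot: white round pot of lens wipes, 56 mm across, 75 high; a loose bystander, to be left where it is; origin at the centre of its underside
- objective_can: clear canister with a black screw lid, 45 mm across, 64 high; a loose bystander, to be left where it is; origin at the centre of its underside
- filter_cube: black cube with coloured round windows, 47 x 38 x 39 mm high (its collider reaches 24 mm from the origin); a loose bystander, to be left where it is; origin at the centre of its underside
- petri_1: clear closed petri dish, 60 mm across, 15 high; a loose bystander, to be left where it is; origin at the centre of its underside
- cover_glass_box: small white box with a cream lid, 33 x 33 x 19 mm high; a loose bystander, to be left where it is; origin at the centre of its underside
- oil_small: small white dropper bottle with a red cap, 24 mm across, 54 high; a loose bystander, to be left where it is; origin at the centre of its underside

How it is judged:
On the way, in this order (a step that is already met when the one before it is completed fails the run):
1. the rack stands upright on the bench, out of the dish, released (height (world z) of rack_basket below 0.0215 m and angle between rack_basket's own z axis and vertical below 0.1 rad and horizontal distance between rack_basket and dish above 0.07 m and contact force between the fingers and rack below 0.05 N and linear speed of rack below 0.03 m/s), for 0.3 s.
2. the hook hangs still and plumb by itself (within 0.05 rad, slower than 0.25 rad/s, touched by nothing) while the rack still stands on the bench (all of step 1 and value of joint swing_hook between -0.05 and 0.05 rad and velocity of joint swing_hook between -0.25 and 0.25 rad/s and contact force between swing_hook and anything else below 0.05 N), for 0.8 s.
At the end, for the whole second after the job is handed in: the rack hangs from the hook by its bar (middle of the bar within 18 mm of the seat), upright within 0.3 rad, the hook within 0.15 rad of plumb, moving slower than 0.12 m/s (distance between rack_bar and hook_seat below 0.018 m and contact force between rack and swing_hook above 0.4 N and height (world z) of rack_basket above 0.06 m and angle between rack_basket's own z axis and vertical below 0.3 rad and linear speed of rack below 0.12 m/s and value of joint swing_hook between -0.15 and 0.15 rad); the robot touches nothing.
It fails at once if the hook is pressed or struck by the hand with more than 20 N (contact force between the fingers and swing_hook above 20 N).
It fails at once if a bystander is moved more than 20 mm (distance of any of wipe_pot, objective_can, filter_cube, petri_1, cover_glass_box, oil_small from where it was at the start of the episode above 0.02 m).
It fails at once if a bystander is tipped (angle between any of wipe_pot, objective_can, filter_cube, petri_1, cover_glass_box, oil_small's own z axis and vertical above 0.3 rad).
It also fails if it takes over 72 s, if anything falls off the work surface, if the arm or the gripper's body presses on something with over 40 N, if the wrist force passes 120 N, or if a joint passes its speed limit or range.

## Working session

There is one attempt and no reset: what is moved stays moved. The work goes in short steps, Python scripts to look and compute and a tool call to move; the robot and the scene stay as the last step left them, time stands still between calls to the robot, and variables do not carry over. Pictures are saved under pics/ and viewed, at most 13 in all, crops included, and the job is handed in when it is done.

Besides the shell and the picture viewer there is one more tool, called after "Request:" by a JSON object that holds its "op" and its "data", one argument or row to a line. move_arm: Moves the arm, as the interface text tells. Its arguments: {"type":"object","properties":{"offset":{"type":"array","items":{"type":"array","items":{"type":"number","minimum":-1,"maximum":1}}},"angular":{"type":"array","items":{"type":"array","items":{"type":"number","minimum":-1,"maximum":1}}},"hand":{"type":"number"},"newtons":{"type":"number"}},"required":["offset","angular"]}

```bash
mkdir -p pics
cat > h.py <<'E'
from cell import ctrl, viewer, ticket
import numpy as np, cv2
def snap(n,name):
    im=viewer.read_camera(n); cv2.imwrite(f'pics/{name}.png',im[:,:,::-1]); return im
def P(n,X):
    m=viewer.camera_model(n); c=np.array(m['R'])@np.array(X)+np.array(m['t']); return np.array([m['fx']*c[0]/c[2]+m['cx'],m['fy']*c[1]/c[2]+m['cy']])
def ray(n,uv):
    m=viewer.camera_model(n); R=np.array(m['R']);t=np.array(m['t'])
    d=R.T@np.array([(uv[0]-m['cx'])/m['fx'],(uv[1]-m['cy'])/m['fy'],1]); return -R.T@t,d/np.linalg.norm(d)
def onz(n,uv,z):
    o,d=ray(n,uv); return o+d*(z-o[2])/d[2]
def tri(a,b): # [(cam,uv)]
    (o1,d1),(o2,d2)=ray(*a),ray(*b)
    A=np.c_[d1,-d2]; s=np.linalg.lstsq(A,o2-o1,rcond=None)[0]
    p,q=o1+s[0]*d1,o2+s[1]*d2; return (p+q)/2,np.linalg.norm(p-q)
E
python3 - <<'E'
from h import *
a=snap('side','s0');b=snap('top','t0')
for n in('side','top'):print(viewer.camera_model(n))
print(ctrl.state())
E
```

```text
{'fx': 376.24867413233426, 'fy': 376.24867413233426, 'cx': 320.49260121714985, 'cy': 204.74453652736128, 'R': array([[-0.99957409,  0.01668759, -0.023941  ],
       [ 0.02915792,  0.60509308, -0.79562063],
       [ 0.00120955, -0.79597983, -0.60532194]]), 't': array([0.52220178, 0.19549043, 1.25486275])}
{'fx': 367.1505250308672, 'fy': 367.1505250308672, 'cx': 320.1431146543964, 'cy': 201.97535785799428, 'R': array([[ 0.02968815, -0.9994838 , -0.01227793],
       [-0.98910627, -0.02760369, -0.1445919 ],
       [ 0.14417834,  0.01643685, -0.9894152 ]]), 't': array([-0.07736274,  0.54925876,  1.40634725])}
{'time_s': 0.1, 'joints': array([ 1.17200132e+00,  3.42659957e-01,  1.52491002e+00, -7.99320198e-07,
        1.27541242e+00, -1.46004101e-01]), 'joint_vel': array([ 0.00118336, -0.00271403, -0.00068394, -0.00048347,  0.00101115,
       -0.00130879]), 'joint_efforts': array([ 2.14194341e-03, -4.34452736e+01, -2.46491826e+01, -1.42906169e-04,
        4.70740604e-03,  2.16162942e-05]), 'ee_pos': array([0.13113604, 0.50796117, 0.2095959 ]), 'ee_rot': array([ 1.26059030e-01,  9.92022499e-01, -6.69351503e-04, -1.86581889e-04]), 'wrist_force': array([-0.14387178,  0.55098322,  0.2084572 ]), 'wrist_torque': array([-0.04455516, -0.0731869 ,  0.00737092]), 'grip_force': 0.0, 'width': 0.08537443713574247}
```

View pics/s0.png

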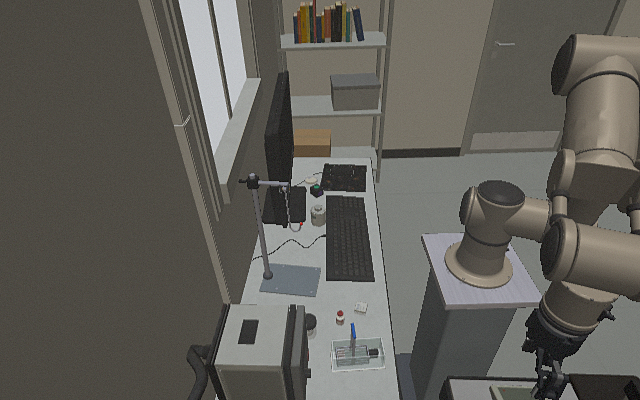

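View pics/t0.png

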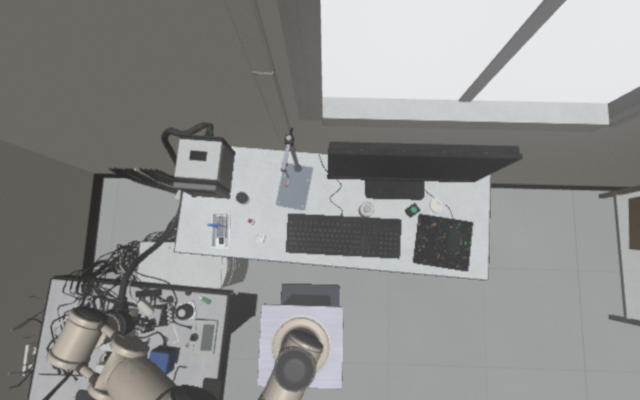

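The side view shows the dish at about (357,354) with the blue bar at (352,330), and the stand base at (290,279) with the hook at about (298,225). In the top view the dish is at (221,229), with the stand at (290,185). I'll enlarge these.

Run:
```python
from h import *
s=cv2.imread('pics/s0.png');t=cv2.imread('pics/t0.png')
def cr(im,x,y,w,h,k): return cv2.resize(im[y:y+h,x:x+w],None,fx=k,fy=k,interpolation=cv2.INTER_CUBIC)
A=cr(s,322,315,66,60,6); B=cr(t,200,205,66,50,6)
C=cr(s,235,170,100,130,3);D=cr(t,265,120,66,100,4) 
out=np.zeros((600,800,3),np.uint8)
A=cr(s,322,310,66,65,6)
out[:390,:396]=A; 
out[:300,400:796]=cr(t,200,205,66,50,6)
C=cr(s,240,172,90,130,2.2); 
out[300:600,400:600]=cr(t,265,125,50,75,4)
out[300:600,600:800]=cr(s,265,170,50,75,4)
out[390:590,:396]=cr(s,250,255,80,50,4)[:200,:320].shape and cv2.copyMakeBorder(cr(s,250,255,80,50,4),0,0,0,76,cv2.BORDER_CONSTANT)
cv2.imwrite('pics/c0.png',out)
print(P('top',[0,0,0]),P('side',[0,0,0]))
```

```text
[299.94627545 345.36856409] [477.06568187 263.35892776]
```

View pics/c0.png

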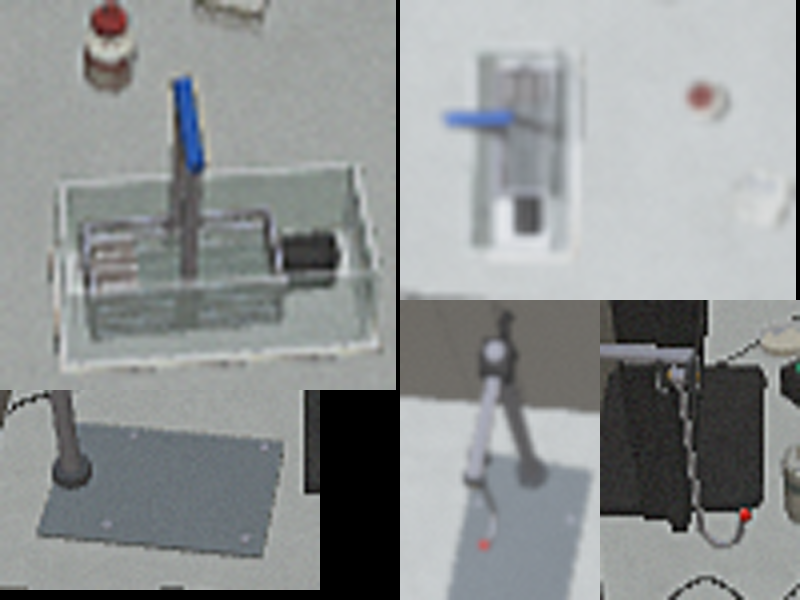

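Run:
```python
from h import *
s=lambda x,y:('side',(322+x/6-.4,310+y/6-.4)); t=lambda x,y:('top',(200+(x-400)/6-.4,205+y/6-.4))
np.set_printoptions(precision=4,suppress=True)
print('barmid',tri(s(189,124),t(479,119)))
print('bar far',tri(s(181,82),t(512,119)),tri(s(196,166),t(447,119)),tri(s(181,82),t(447,119)))
print('grip',tri(s(310,253),t(528,216)))
for c in [(62,185),(362,167),(378,345),(65,367)]: print('rim side',onz(*s(*c),.058))
for c in [(478,52),(570,52),(570,262),(472,247)]: print('rim top',onz(*t(*c),.058))
b=[onz('side',(250+x/4-.4,255+(y-390)/4-.4),.008) for x,y in[(82,422),(283,441),(262,555),(38,533)]]
print('base',b, np.mean(b,0))
d=(b[1]-b[0]+b[2]-b[3]); print('yaw of -x',np.arctan2(-d[1],-d[0]), np.linalg.norm(d)/2,np.linalg.norm(b[1]-b[2]))
print('arm tip top',onz('top',(282.6,169),.381),'pivot side',tri(('side',(284,189)),('top',(283,170))))
print('tip now',tri(('side',(265+(745-600)/4-.4,170+215/4-.4)),('top',(265+84/4-.4,125+245/4-.4))))
```

```text
barmid (array([0.4447, 0.3289, 0.1279]), np.float64(0.001432606986588245))
bar far (array([0.4458, 0.3087, 0.1274]), np.float64(0.002382895527925954)) (array([0.4439, 0.3485, 0.1283]), np.float64(0.0009252291868149392)) (array([0.4454, 0.3359, 0.1652]), np.float64(0.009650188672393147))
grip (array([0.3893, 0.3243, 0.0239]), np.float64(0.00019871107646471332))
rim side [0.4966 0.3097 0.058 ]
rim side [0.3665 0.3051 0.058 ]
rim side [0.3719 0.3862 0.058 ]
rim side [0.4987 0.3917 0.058 ]
rim top [0.4926 0.3544 0.058 ]
rim top [0.4943 0.2947 0.058 ]
rim top [0.3597 0.2857 0.058 ]
rim top [0.3673 0.3492 0.058 ]
base [array([ 0.6919, -0.0233,  0.008 ]), array([0.5228, 0.0051, 0.008 ]), array([0.5408, 0.1228, 0.008 ]), array([0.7157, 0.0949, 0.008 ])] [0.6178 0.0499 0.008 ]
yaw of -x -0.16202443445288423 0.17428762192861566 0.11907686232457483
arm tip top [0.5996 0.05   0.381 ] pivot side (array([0.6067, 0.0513, 0.3584]), np.float64(0.009635530877636802))
tip now (array([0.5736, 0.0544, 0.2419]), np.float64(0.0007493460207479637))
```

Run:
```python
from h import *
np.set_printoptions(precision=3,suppress=True)
for n,uv,z in [('oil',(250.5,221.5),.05),('cover',(261.5,238),.019),('can',(242,198),.064),('kb corner far',(288,214),.03),('kb near',(287,254),.03),('dish left',(211.5,230),.058),('bench left edge near',(177,252),0),('bench left',(181,197),0),('bench front',(270,262),0),('lamp right front',(233,160),.208),('lamp rf',(229,194),.2),('lamp left front',(174,188),.2)]: print(n,onz('top',uv,z)[:2])
for n,uv,z in [('oil',(340,320),.0),('cover',(361,308),.01),('can',(311,322),.064),('kbL',(334,278),0.0),('kbR',(374,281),0.0)]: print(n,onz('side',uv,z)[:2])
```

```text
oil [0.465 0.207]
cover [0.404 0.166]
can [0.555 0.242]
kb corner far [0.501 0.064]
kb near [0.345 0.061]
dish left [0.428 0.354]
bench left edge near [0.34  0.504]
bench left [0.562 0.506]
bench front [0.311 0.13 ]
lamp right front [0.668 0.249]
lamp rf [0.547 0.257]
lamp left front [0.563 0.453]
oil [0.469 0.207]
cover [0.405 0.174]
can [0.551 0.256]
kbL [0.479 0.046]
kbR [0.352 0.063]
```

Request:
{"op": "move_arm", "data": {
  "offset": [
    [0.06,-0.035,0.01],
    [0.06,-0.035,0.01],
    [0.06,-0.035,0.01],
    [0.06,-0.035,0.01],
    [0.06,-0.035,0],
    [0.065,-0.037,0],
    [0.065,-0.037,0],
    [0.065,-0.037,0],
    [0.065,-0.037,0],
    [0.065,-0.037,0]
  ],
  "angular": [
    [0,0,-0.079],
    [0,0,-0.079],
    [0,0,-0.079],
    [0,0,-0.079],
    [0,0,-0.079],
    [0,0,-0.079],
    [0,0,-0.079],
    [0,0,-0.079],
    [0,0,-0.079],
    [0,0,-0.079]
  ],
  "hand": -1,
  "newtons": 30
}}

```text
time_s: 0.93
ee_pos: [0.445, 0.327, 0.2299]
ee_rot: [0.682, 0.732, -0.0, -0.0]
wrist_force: [-0.0, 0.9, -0.8]
width: 0.0853
grip_force: 0.0
```

Request:
{"op": "move_arm", "data": {
  "offset": [
    [0,0,0],
    [0,0,0]
  ],
  "angular": [
    [0,0,-0.02],
    [0,0,0]
  ]
}}

```text
time_s: 1.1
ee_pos: [0.4451, 0.3268, 0.2293]
ee_rot: [0.692, 0.721, -0.001, -0.0]
wrist_force: [-0.2, -0.5, -0.1]
width: 0.0854
grip_force: 0.0
```

Request:
{"op": "move_arm", "data": {
  "offset": [
    [0,0.004,-0.06],
    [0,0,-0.06],
    [0,0,-0.05],
    [0,0,-0.03],
    [0,0,-0.016],
    [0,0,0]
  ],
  "angular": [
    [0,0,0],
    [0,0,0],
    [0,0,0],
    [0,0,0],
    [0,0,0],
    [0,0,0]
  ]
}}

```text
time_s: 1.6
ee_pos: [0.442, 0.3304, 0.1205]
ee_rot: [0.69, 0.724, -0.002, -0.001]
wrist_force: [0.3, -0.2, 0.4]
width: 0.0857
grip_force: 0.0
```

Request:
{"op": "move_arm", "data": {
  "offset": [
    [0,0,0],
    [0,0,0],
    [0,0,0],
    [0,0,0],
    [0,0,0],
    [0,0,0],
    [0,0,0],
    [0,0,0]
  ],
  "angular": [
    [0,0,0],
    [0,0,0],
    [0,0,0],
    [0,0,0],
    [0,0,0],
    [0,0,0],
    [0,0,0],
    [0,0,0]
  ],
  "hand": 1,
  "newtons": 40
}}

```text
time_s: 2.27
ee_pos: [0.4438, 0.3303, 0.1223]
ee_rot: [0.691, 0.723, 0.0, 0.0]
wrist_force: [-0.1, 0.3, -0.1]
width: -0.0004
grip_force: 0.0
```

Run:
```python
from h import *
s=snap('side','s1')[:,:,::-1];t=snap('top','t1')[:,:,::-1]
out=np.hstack([cv2.resize(s[300:380,315:385],None,fx=5.5,fy=5.5,interpolation=cv2.INTER_CUBIC),cv2.resize(t[190:270,185:255],None,fx=5.5,fy=5.5,interpolation=cv2.INTER_CUBIC)])
cv2.imwrite('pics/c1.png',out)
print(P('side',[.4438,.3303,.1113]),P('top',[.4438,.3303,.1113]),out.shape)
```

```text
[353.61385119 334.78446188] [213.76427371 224.8497483 ] (440, 770, 3)
```

View pics/c1.png

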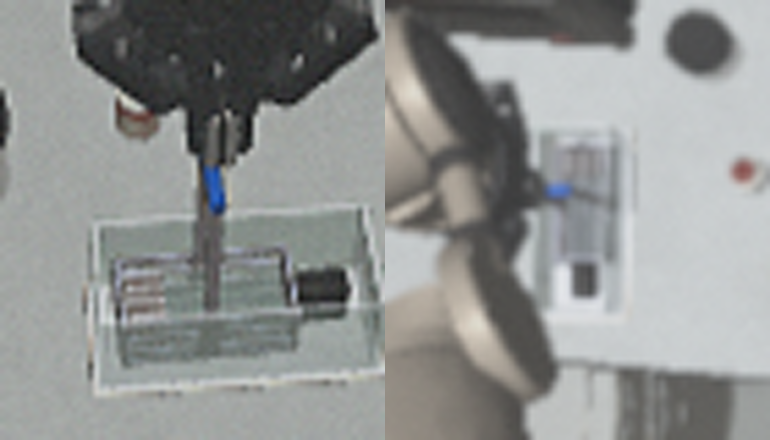

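The side crop shows the closed fingers ending at about (222,165), above the bar, whose near half is still visible at (215,190). So the fingers shut over the bar. I'll check the tip geometry.

Run:
```python
from h import *
print(ctrl.tip_reach, {k:np.round(v,4) for k,v in ctrl.state().items()})
print([x for x in dir(ctrl) if x[0]!='_'])
for z in (.10,.111,.12,.13,.14,.15): print(z,P('side',[.4438,.3303,z]))
```

```text
0.011 {'time_s': np.float64(2.3667), 'joints': array([ 5.0130e-01,  4.7660e-01,  1.5721e+00, -1.0000e-04,  1.0929e+00,
        4.5570e-01]), 'joint_vel': array([ 0.0011, -0.0005,  0.0008,  0.0002, -0.001 ,  0.0021]), 'joint_efforts': array([ 1.10000e-03, -4.79044e+01, -2.22507e+01, -1.00000e-04,
        1.10000e-03, -2.00000e-04]), 'ee_pos': array([0.4438, 0.3303, 0.1222]), 'ee_rot': array([0.6908, 0.723 , 0.    , 0.    ]), 'wrist_force': array([-0.2263, -0.2142,  0.13  ]), 'wrist_torque': array([ 0.0376, -0.0082, -0.0185]), 'grip_force': np.float64(0.0), 'width': np.float64(-0.0)}
['Unreachable', 'state', 'tip_reach']
0.1 [353.47997553 337.45967371]
0.111 [353.6102714  334.85599629]
0.12 [353.71828018 332.69767742]
0.13 [353.83980039 330.26936223]
0.14 [353.9629413  327.80866092]
0.15 [354.08773554 325.31492125]
```

Request:
{"op": "move_arm", "data": {
  "offset": [
    [0,0,0.02],
    [0,0,0],
    [0,0,0],
    [0,0,0],
    [0,0,0],
    [0,0,0],
    [0,0,0],
    [0,0,-0.02],
    [0,0,-0.02],
    [0,0,-0.02]
  ],
  "angular": [
    [0,0,0],
    [0,0,0],
    [0,0,0],
    [0,0,0],
    [0,0,0],
    [0,0,0],
    [0,0,0],
    [0,0,0],
    [0,0,0],
    [0,0,0]
  ],
  "hand": -1
}}

```text
time_s: 3.2
ee_pos: [0.4435, 0.3301, 0.1008]
ee_rot: [0.691, 0.723, -0.0, -0.0]
wrist_force: [0.2, -0.4, 0.6]
width: 0.0854
grip_force: 0.0
```

Request:
{"op": "move_arm", "data": {
  "offset": [
    [0,0,0],
    [0,0,0],
    [0,0,0],
    [0,0,0],
    [0,0,0],
    [0,0,0],
    [0,0,0],
    [0,0,0]
  ],
  "angular": [
    [0,0,0],
    [0,0,0],
    [0,0,0],
    [0,0,0],
    [0,0,0],
    [0,0,0],
    [0,0,0],
    [0,0,0]
  ],
  "hand": 1,
  "newtons": 40
}}

```text
time_s: 3.87
ee_pos: [0.4441, 0.3304, 0.1026]
ee_rot: [0.691, 0.723, 0.0, 0.0]
wrist_force: [0.3, 0.1, 1.7]
width: 0.0059
grip_force: 39.1
```

Run:
```python
from h import *
s=snap('side','s2')[:,:,::-1];t=snap('top','t2')[:,:,::-1]
out=np.hstack([cv2.resize(s[300:380,315:385],None,fx=5.5,fy=5.5,interpolation=cv2.INTER_CUBIC),cv2.resize(t[190:270,185:255],None,fx=5.5,fy=5.5,interpolation=cv2.INTER_CUBIC)])
cv2.imwrite('pics/c2.png',out)
```

```text
(no output)
```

View pics/c2.png

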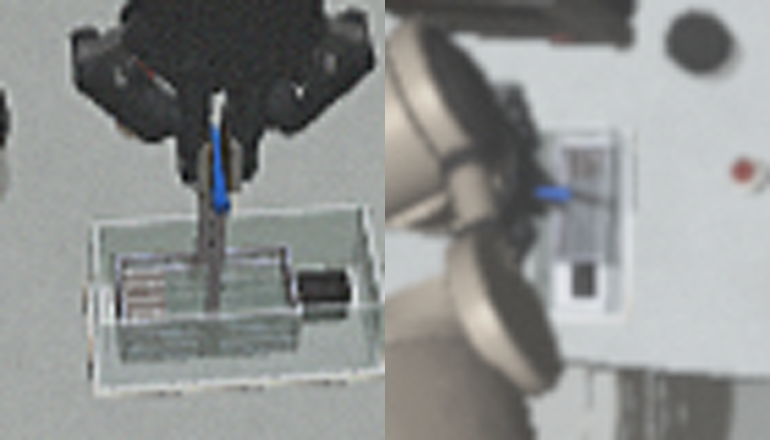

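The bar now sits between the fingers at crop (218,170). The tips appear at row 190, which puts them about 20 mm higher than the state says, so I'll allow for that offset. Lifting now.

Request:
{"op": "move_arm", "data": {
  "offset": [
    [0,0,0.02],
    [0,0,0.02],
    [0,0,0.02],
    [0,0,0.03],
    [0,0,0.03],
    [0,0,0.03],
    [0,0,0.03],
    [0,0,0.02],
    [0,0,0],
    [0,0,0]
  ],
  "angular": [
    [0,0,0],
    [0,0,0],
    [0,0,0],
    [0,0,0],
    [0,0,0],
    [0,0,0],
    [0,0,0],
    [0,0,0],
    [0,0,0],
    [0,0,0]
  ]
}}

```text
time_s: 4.8
ee_pos: [0.4439, 0.3304, 0.2028]
ee_rot: [0.691, 0.723, 0.001, 0.0]
wrist_force: [-0.2, -0.2, -1.7]
width: 0.0057
grip_force: 39.2
```

Run:
```python
from h import *
print({k:np.round(v,4) for k,v in ctrl.state().items()})
s=snap('side','s3')[:,:,::-1];t=snap('top','t3')[:,:,::-1]
out=np.hstack([cv2.resize(s[270:390,300:400],None,fx=5,fy=5,interpolation=cv2.INTER_CUBIC),cv2.resize(t[180:300,195:255],None,fx=5,fy=5,interpolation=cv2.INTER_CUBIC)])
cv2.imwrite('pics/c3.png',out)
```

```text
{'time_s': np.float64(4.8), 'joints': array([ 0.5015,  0.3991,  1.4584, -0.    ,  1.2828,  0.4557]), 'joint_vel': array([-0.0023,  0.0206,  0.0297,  0.0015, -0.0073,  0.    ]), 'joint_efforts': array([ 2.91000e-02, -4.84469e+01, -2.61170e+01,  2.90000e-03,
        5.31000e-02, -0.00000e+00]), 'ee_pos': array([0.4439, 0.3304, 0.2028]), 'ee_rot': array([6.908e-01, 7.231e-01, 6.000e-04, 2.000e-04]), 'wrist_force': array([-0.1885, -0.1866, -1.6979]), 'wrist_torque': array([-0.0225, -0.0108,  0.0234]), 'grip_force': np.float64(39.204), 'width': np.float64(0.0057)}
```

View pics/c3.png

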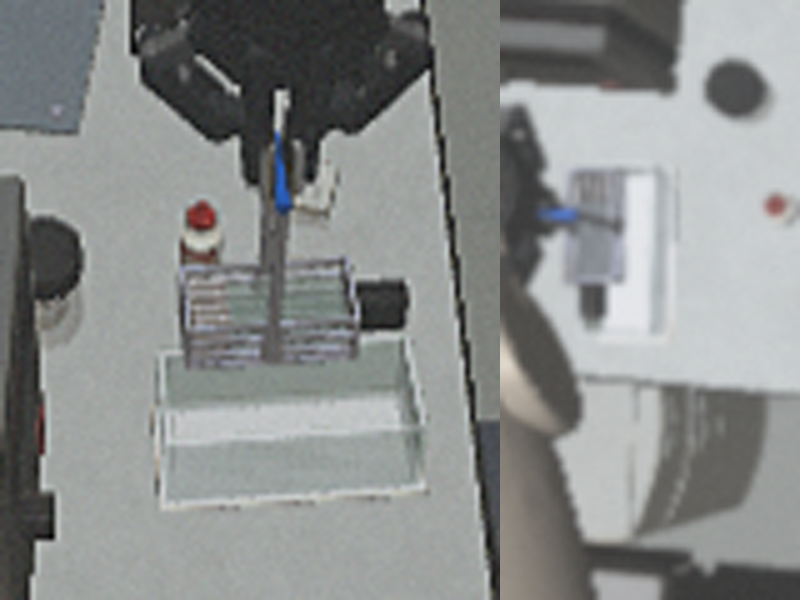

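Run:
```python
from h import *
np.set_printoptions(precision=4,suppress=True)
print('grip',tri(('side',(376,330.6)),('top',(213.2,240.2))))
print('bar -y end',tri(('side',(355.6,297)),('top',(209.8,222.6))))
# edges bench side
print(onz('side',(300+45/5,390),0), onz('side',(300+498/5,388),0))
```

```text
grip (array([0.3877, 0.3258, 0.1191]), np.float64(0.0019098274659048418))
bar -y end (array([0.4416, 0.3087, 0.2282]), np.float64(0.0016232911031302448))
[0.5577 0.4077 0.    ] [0.3337 0.4091 0.    ]
```

Request:
{"op": "move_arm", "data": {
  "offset": [
    [0,0.02,0],
    [0.002,0.03,0],
    [0.003,0.04,0],
    [0.003,0.04,0],
    [0.002,0.04,0],
    [0.002,0.03,0],
    [0,0.012,0],
    [0,0,0],
    [0,0,0],
    [0,0,-0.02]
  ],
  "angular": [
    [0,0,0.015],
    [0,0,0.02],
    [0,0,0.02],
    [0,0,0.02],
    [0,0,0.02],
    [0,0,0.02],
    [0,0,0.019],
    [0,0,0],
    [0,0,0],
    [0,0,0]
  ]
}}

```text
time_s: 5.73
ee_pos: [0.4506, 0.4363, 0.1937]
ee_rot: [0.611, 0.791, 0.002, 0.001]
wrist_force: [-0.4, 0.6, -1.3]
width: 0.0064
grip_force: 39.2
```

Request:
{"op": "move_arm", "data": {
  "offset": [
    [0,0,-0.04],
    [0,0,-0.04],
    [0,0,-0.04],
    [0,0,-0.03],
    [0,0,-0.016],
    [0,0,-0.008],
    [0,0,-0.006],
    [0,0,-0.004],
    [0,0,0],
    [0,0,0]
  ],
  "angular": [
    [0,0,0],
    [0,0,0],
    [0,0,0],
    [0,0,0],
    [0,0,0],
    [0,0,0],
    [0,0,0],
    [0,0,0],
    [0,0,0],
    [0,0,0]
  ]
}}

```text
time_s: 6.57
ee_pos: [0.4502, 0.4366, 0.101]
ee_rot: [0.611, 0.792, 0.001, 0.0]
wrist_force: [0.1, -1.0, -0.6]
width: 0.006
grip_force: 39.1
```

Request:
{"op": "move_arm", "data": {
  "offset": [
    [0,0,-0.002],
    [0,0,-0.002],
    [0,0,0],
    [0,0,0]
  ],
  "angular": [
    [0,0,0],
    [0,0,0],
    [0,0,0],
    [0,0,0]
  ]
}}

```text
time_s: 6.9
ee_pos: [0.4502, 0.4366, 0.0987]
ee_rot: [0.611, 0.792, 0.001, 0.0]
wrist_force: [0.8, 0.3, 0.5]
width: 0.0057
grip_force: 39.3
```

Request:
{"op": "move_arm", "data": {
  "offset": [
    [0,0,0],
    [0,0,0],
    [0,0,0],
    [0,0,0],
    [0,0,0],
    [0,0,0],
    [0,0,0.04],
    [0,0,0.06],
    [0,0,0.06],
    [0,0,0.08]
  ],
  "angular": [
    [0,0,0],
    [0,0,0],
    [0,0,0],
    [0,0,0],
    [0,0,0],
    [0,0,0],
    [0,0,0],
    [0,0,0],
    [0,0,0],
    [0,0,0]
  ],
  "hand": -1
}}

```text
time_s: 7.73
ee_pos: [0.4488, 0.4356, 0.2174]
ee_rot: [0.611, 0.792, -0.002, -0.001]
wrist_force: [0.4, 0.4, 0.6]
width: 0.0853
grip_force: 0.0
```

Request:
{"op": "move_arm", "data": {
  "offset": [
    [0.004,-0.03,0.02],
    [0.004,-0.05,0.016],
    [0.004,-0.055,0.016],
    [0.004,-0.055,0.016],
    [0.004,-0.06,0.016],
    [0.004,-0.06,0.016],
    [0.004,-0.06,0.016],
    [0.004,-0.06,0.016],
    [0.004,-0.06,0.016],
    [0.004,-0.04,0.016]
  ],
  "angular": [
    [0,0,0.073],
    [0,0,0.073],
    [0,0,0.073],
    [0,0,0.073],
    [0,0,0.073],
    [0,0,0.073],
    [0,0,0.073],
    [0,0,0.073],
    [0,0,0.073],
    [0,0,0.073]
  ],
  "hand": 1
}}

```text
time_s: 8.57
ee_pos: [0.4696, 0.169, 0.3008]
ee_rot: [0.082, 0.997, -0.0, 0.0]
wrist_force: [1.1, -0.1, 0.0]
width: -0.0001
grip_force: 0.0
```

Request:
{"op": "move_arm", "data": {
  "offset": [
    [0,0,0],
    [0,0,0],
    [0,0,0],
    [0,0,0],
    [0,0,0],
    [0,0,0],
    [0,0,0],
    [0,0,0]
  ],
  "angular": [
    [-0.0117,-0.0704,0],
    [-0.0117,-0.0704,0],
    [-0.0117,-0.0704,0],
    [-0.0117,-0.0704,0],
    [-0.0117,-0.0704,0],
    [-0.0117,-0.0704,0],
    [-0.0117,-0.0704,0],
    [0,0,0]
  ]
}}

```text
time_s: 9.23
ee_pos: [0.4673, 0.1694, 0.298]
ee_rot: [0.078, 0.926, -0.033, 0.368]
wrist_force: [0.1, -0.6, -1.4]
width: -0.0001
grip_force: 0.0
```

Run:
```python
from h import *
from scipy.spatial.transform import Rotation as Ro
ts=[];S=[];T=[]
st=ctrl.state()
for k in range(6):
    ts.append(ctrl.state()['time_s']); S.append(viewer.read_camera('side')); 
    ts.append(ctrl.state()['time_s']); T.append(viewer.read_camera('top'))
st=ctrl.state();print(st['ee_pos'],st['joints'],st['time_s']);print(Ro.from_quat(st['ee_rot']).as_matrix())
def red(im,x0,x1,y0,y1):
    a=im[y0:y1,x0:x1].astype(int); m=(a[:,:,0]>130)&(a[:,:,1]<95)&(a[:,:,2]<95); ys,xs=np.nonzero(m); return (xs.mean()+x0,ys.mean()+y0,len(xs)) if len(xs) else None
for k in range(6): print(ts[2*k],red(S[k],270,330,205,260),ts[2*k+1],red(T[k],262,310,160,200))
s=S[-1][:,:,::-1];t=T[-1][:,:,::-1]
out=np.hstack([cv2.resize(s[165:285,250:350],None,fx=5,fy=5,interpolation=cv2.INTER_CUBIC),cv2.resize(t[130:250,250:310],None,fx=5,fy=5,interpolation=cv2.INTER_CUBIC)])
cv2.imwrite('pics/c4.png',out)
```

```text
[0.47039572 0.16966072 0.30009363] [ 0.46845685 -0.04417413  1.99867096 -0.71993619  0.67235927 -0.47316925] 9.8333
[[-7.16442973e-01  1.71217433e-01  6.76309144e-01]
 [ 1.24053908e-01  9.85233053e-01 -1.18010417e-01]
 [-6.86527563e-01 -6.48941729e-04 -7.27103489e-01]]
9.2333 (np.float64(302.0), np.float64(218.0), 5) 9.2833 None
9.3333 (np.float64(301.5), np.float64(220.0), 6) 9.3833 None
9.4333 (np.float64(299.8), np.float64(226.6), 5) 9.4833 None
9.5333 (np.float64(298.0), np.float64(232.0), 5) 9.5833 None
9.6333 (np.float64(297.5), np.float64(233.5), 4) 9.6833 None
9.7333 (np.float64(298.6), np.float64(230.2), 5) 9.7833 None
```

View pics/c4.png

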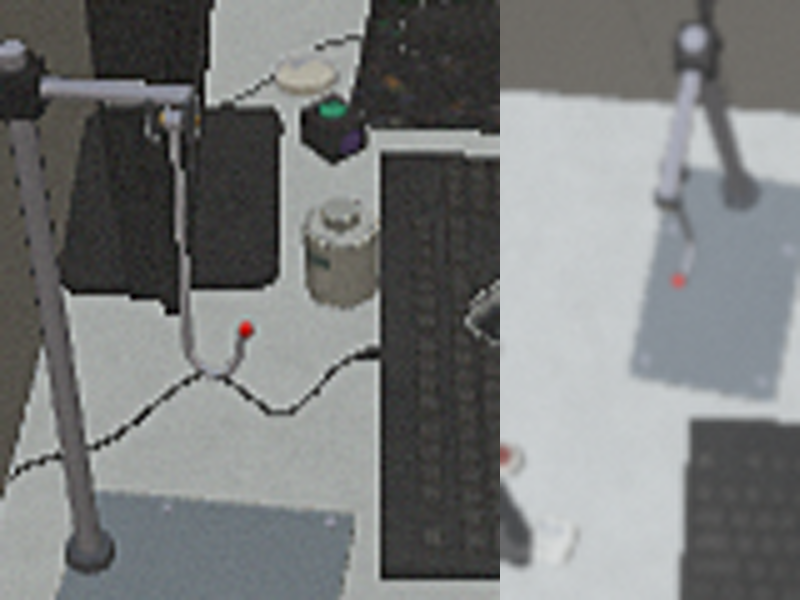

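Run:
```python
from h import *
from scipy.optimize import least_squares
np.set_printoptions(precision=4,suppress=True)
print('nom tip',P('side',[.478,.168,.292]),P('top',[.478,.168,.292]))
print('tip obs',tri(('side',(344,229)),('top',(250.8,229))))
D=[(302,218),(301.5,220),(299.8,226.6),(298,232),(297.5,233.5),(298.6,230.2)];tt=np.arange(6)*.1
yaw=-.165;ex=np.array([np.cos(yaw),np.sin(yaw),0]);ey=np.array([-np.sin(yaw),np.cos(yaw),0])
def ball(o,th): return np.array([o[0],o[1],.36])+ex*(-.019)+ey*np.sin(th)*.1305-np.array([0,0,.1305*np.cos(th)])
def f(p): return np.concatenate([P('side',ball(p[:2],p[2]*np.sin(p[3]+2*np.pi*1.3*p[4]*t)))-d for t,d in zip(tt,D)])
best=min((least_squares(f,[.593,.054,.4,ph,1]) for ph in(0,1.5,3,4.5)),key=lambda r:r.cost)
print(best.x,best.cost,f(best.x).reshape(-1,2))
print('top ball', P('top',ball([.593,.054],0)), 'obs top crop last',(250+179/5-.4,130+282/5-.4))
# distant base check from top view corners: (641,372),(776,397),(660,168) crop
for x,y in [(632,376),(776,398)]: print(onz('top',(250+(x-500)/5-.4,130+y/5-.4),.008))
```

```text
nom tip [336.5059 236.1048] [247.6866 211.117 ]
tip obs (array([0.4391, 0.1514, 0.2977]), np.float64(0.03817258043539915))
[0.5955 0.0512 0.2669 4.5182 1.0766] 0.02658997332682956 [[-0.0403  0.0113]
 [ 0.0409 -0.0243]
 [ 0.0509  0.0221]
 [-0.0301  0.0747]
 [-0.0845 -0.1524]
 [ 0.0651  0.0707]]
top ball [285.1949 186.422 ] obs top crop last (285.40000000000003, 186.0)
[0.5394 0.1163 0.008 ]
[ 0.5248 -0.0003  0.008 ]
```

The hook fit is good: seat at (0.5955, 0.0512), swing amplitude 0.267 rad. I'll come at it from its −y side with closed fingers so the side camera keeps sight of the red ball.

Request:
{"op": "move_arm", "data": {
  "offset": [
    [0,-0.04,-0.02],
    [-0.01,-0.065,-0.02],
    [-0.01,-0.065,-0.02],
    [0,-0.065,-0.02],
    [0,-0.065,-0.02],
    [0,-0.045,-0.02],
    [0,-0.02,0],
    [0,0,0]
  ],
  "angular": [
    [0,0,0],
    [0,0,0],
    [0,0,0],
    [0,0,0],
    [0,0,0],
    [0,0,0],
    [0,0,0],
    [0,0,0]
  ]
}}

```text
time_s: 10.5
ee_pos: [0.4595, 0.0094, 0.2457]
ee_rot: [0.08, 0.927, -0.031, 0.365]
wrist_force: [0.4, -0.6, -0.4]
width: -0.0001
grip_force: 0.0
```

Request:
{"op": "move_arm", "data": {
  "offset": [
    [0.04,0,-0.01],
    [0.06,0,-0.01],
    [0.06,0,-0.01],
    [0.04,0,-0.01],
    [0.03,0,-0.01],
    [0.012,0.002,0],
    [0,0,0],
    [0,0,0]
  ],
  "angular": [
    [0,0,0],
    [0,0,0],
    [0,0,0],
    [0,0,0],
    [0,0,0],
    [0,0,0],
    [0,0,0],
    [0,0,0]
  ]
}}

```text
time_s: 11.17
ee_pos: [0.5798, 0.0151, 0.2337]
ee_rot: [0.079, 0.931, -0.031, 0.356]
wrist_force: [0.3, -0.5, -0.4]
width: 0.0003
grip_force: 0.0
```

```bash
cat > hk.py <<'E'
from h import *
from scipy.optimize import least_squares
O=np.array([.5955,.0512]);yaw=-.165;ex=np.array([np.cos(yaw),np.sin(yaw),0]);ey=np.array([-np.sin(yaw),np.cos(yaw),0])
def ball(th): return np.array([*O,.36])-ex*.019+ey*np.sin(th)*.1305-np.array([0,0,.1305*np.cos(th)])
def red(im,x0=265,x1=335,y0=200,y1=265):
    a=im[y0:y1,x0:x1].astype(int); w=np.clip(a[:,:,0]-np.maximum(a[:,:,1],a[:,:,2])-40,0,None).astype(float)
    ys,xs=np.mgrid[y0:y1,x0:x1]; return np.array([(w*xs).sum(),(w*ys).sum()])/w.sum() if w.sum()>50 else None
def watch(n):
    for k in range(n):
        t=ctrl.state()['time_s']; im=viewer.read_camera('side'); r=red(im)
        print(round(float(t),3), None if r is None else (r.round(1), 'th %.3f'%least_squares(lambda p:P('side',ball(p[0]))-r,[0]).x[0]))
    return im
E
python3 - <<'E'
from hk import *
im=watch(8); t=viewer.read_camera('top')
print(ctrl.state()['ee_pos'],ctrl.state()['wrist_force'])
s=im[:,:,::-1];t=t[:,:,::-1]
out=np.hstack([cv2.resize(s[165:285,250:350],None,fx=5,fy=5,interpolation=cv2.INTER_CUBIC),cv2.resize(t[130:250,250:310],None,fx=5,fy=5,interpolation=cv2.INTER_CUBIC)])
cv2.imwrite('pics/c5.png',out)
E
```

```text
11.167 (array([298.5, 230.8]), 'th 0.150')
11.217 (array([299.4, 228. ]), 'th 0.044')
11.267 (array([300.5, 224.6]), 'th -0.067')
11.317 (array([301.2, 221.3]), 'th -0.168')
11.367 (array([301.7, 218.8]), 'th -0.238')
11.417 (array([301.9, 218. ]), 'th -0.263')
11.467 (array([301.7, 218.8]), 'th -0.239')
11.517 (array([301.2, 221.2]), 'th -0.171')
[0.58015279 0.01434119 0.23418259] [ 0.48767082 -0.33557474  0.36669327]
```

View pics/c5.png

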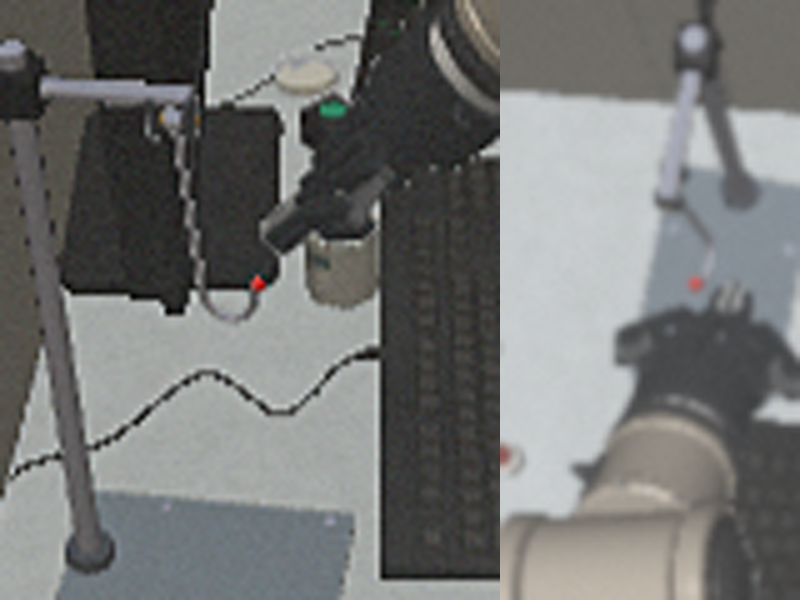

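Run:
```python
from hk import *
np.set_printoptions(precision=4,suppress=True)
print(tri(('side',(302.6,212.6)),('top',(296.2,187.6))), ball(0), ball(-.263), ctrl.state()['ee_pos'], ex)
for p in ([.58,.0143,.234],[.57,.016,.243]): print(P('side',p),P('top',p))
```

```text
(array([0.5679, 0.0172, 0.2509]), np.float64(0.0013156069062115754)) [0.5768 0.0543 0.2295] [0.5712 0.0209 0.234 ] [0.5802 0.0143 0.2342] [ 0.9864 -0.1643  0.    ]
[299.0225 216.6475] [297.5924 184.8669]
[302.2571 214.5158] [296.7865 187.2379]
```

Request:
{"op": "move_arm", "data": {
  "offset": [
    [-0.004,-0.02,0],
    [-0.002,-0.014,0],
    [0,0,0],
    [0.014,-0.002,-0.014],
    [0.014,-0.002,-0.014],
    [0.012,-0.002,-0.016],
    [0,0,0],
    [0.001,0.004,0],
    [0.001,0.004,0],
    [0,0.004,0]
  ],
  "angular": [
    [0,0,0],
    [0,0,0],
    [0,0,0],
    [0,0,0],
    [0,0,0],
    [0,0,0],
    [0,0,0],
    [0,0,0],
    [0,0,0],
    [0,0,0]
  ]
}}

```text
time_s: 12.45
ee_pos: [0.5996, 0.0022, 0.2226]
ee_rot: [0.08, 0.934, -0.032, 0.348]
wrist_force: [0.1, 0.4, -0.5]
width: -0.0001
grip_force: 0.0
```

Request:
{"op": "move_arm", "data": {
  "offset": [
    [0.001,0.004,0],
    [0,0.004,0],
    [0.001,0.004,0],
    [0.001,0.004,0],
    [0,0.004,0],
    [0.001,0.004,0],
    [0.001,0.004,0],
    [0,0.004,0],
    [0.001,0.003,0],
    [0,0,0]
  ],
  "angular": [
    [0,0,0],
    [0,0,0],
    [0,0,0],
    [0,0,0],
    [0,0,0],
    [0,0,0],
    [0,0,0],
    [0,0,0],
    [0,0,0],
    [0,0,0]
  ]
}}

```text
time_s: 13.28
ee_pos: [0.6027, 0.0197, 0.2227]
ee_rot: [0.08, 0.934, -0.032, 0.348]
wrist_force: [-0.1, 0.6, 0.9]
width: 0.0001
grip_force: 0.0
```

Run:
```python
from hk import *
watch(10);print(ctrl.state()['ee_pos'],ctrl.state()['wrist_force'])
```

```text
13.283 (array([297.9, 232.3]), 'th 0.215')
13.333 (array([298.5, 230.6]), 'th 0.143')
13.383 (array([299.5, 227.8]), 'th 0.039')
13.433 (array([300.5, 224.5]), 'th -0.071')
13.483 (array([301.2, 221.3]), 'th -0.168')
13.533 (array([301.7, 219.1]), 'th -0.232')
13.583 (array([302.1, 218.3]), 'th -0.255')
13.633 (array([301.6, 219.1]), 'th -0.231')
13.683 (array([301.1, 221.5]), 'th -0.161')
13.733 (array([300.4, 224.7]), 'th -0.064')
[0.60258283 0.01926266 0.22272599] [ 0.41096275  0.38902536 -0.05215535]
```

Request:
{"op": "move_arm", "data": {
  "offset": [
    [-0.003,-0.02,0],
    [-0.003,-0.02,0],
    [-0.002,-0.012,0],
    [0,0,-0.01],
    [0,0,-0.01],
    [0,0,-0.01],
    [0,0,-0.01],
    [0,0,-0.01],
    [0,0,0],
    [0,0,0]
  ],
  "angular": [
    [0,0,0],
    [0,0,0],
    [0,0,0],
    [0,0,0],
    [0,0,0],
    [0,0,0],
    [0,0,0],
    [0,0,0],
    [0,0,0],
    [0,0,0]
  ]
}}

```text
time_s: 14.62
ee_pos: [0.6006, -0.0047, 0.2096]
ee_rot: [0.081, 0.937, -0.033, 0.338]
wrist_force: [0.4, 0.3, 0.2]
width: -0.0001
grip_force: 0.0
```

Run:
```python
from hk import *
s=ctrl.state();print(s['ee_pos'],s['joints'],s['wrist_force'])
```

```text
[ 0.60056442 -0.00467058  0.20960312] [-0.10810016  0.19333765  1.97786673 -0.17537907  0.28204177 -1.35588098] [0.41578189 0.32780618 0.20337501]
```

Request:
{"op": "move_arm", "data": {
  "offset": [
    [0,0,-0.006],
    [0,0,-0.006],
    [0,0,-0.006],
    [0,0,-0.004],
    [0,0,0],
    [0,0,0]
  ],
  "angular": [
    [0.006,0.033,0],
    [0.006,0.033,0],
    [0,0,0],
    [0,0,0],
    [0,0,0],
    [0,0,0]
  ]
}}

```text
time_s: 15.12
ee_pos: [0.5998, -0.0049, 0.1981]
ee_rot: [0.082, 0.954, -0.029, 0.288]
wrist_force: [-0.0, 0.4, 0.6]
width: 0.0002
grip_force: 0.0
```

Request:
{"op": "move_arm", "data": {
  "offset": [
    [0.001,0.004,0],
    [0,0.004,0],
    [0.001,0.004,0],
    [0.001,0.004,0],
    [0,0.004,0],
    [0.001,0.004,0],
    [0.001,0.004,0],
    [0,0.004,0],
    [0.001,0.004,0],
    [0,0.004,0]
  ],
  "angular": [
    [0,0,0],
    [0,0,0],
    [0,0,0],
    [0,0,0],
    [0,0,0],
    [0,0,0],
    [0,0,0],
    [0,0,0],
    [0,0,0],
    [0,0,0]
  ]
}}

```text
time_s: 15.95
ee_pos: [0.6036, 0.0152, 0.1989]
ee_rot: [0.082, 0.953, -0.029, 0.289]
wrist_force: [-0.1, -0.3, 0.0]
width: -0.0001
grip_force: 0.0
```

Run:
```python
from hk import *
watch(9);print(ctrl.state()['ee_pos'],ctrl.state()['wrist_force'],ctrl.state()['joints'])
```

```text
15.95 (array([298.2, 231.4]), 'th 0.177')
16.0 (array([298. , 231.9]), 'th 0.196')
16.05 (array([298.2, 231.5]), 'th 0.180')
16.1 (array([298.6, 230.2]), 'th 0.127')
16.15 (array([299.3, 228.2]), 'th 0.052')
16.2 (array([300.1, 225.7]), 'th -0.031')
16.25 (array([300.7, 223.1]), 'th -0.114')
16.3 (array([300.9, 222.3]), 'th -0.137')
16.35 (array([300.6, 223.6]), 'th -0.099')
[0.60352329 0.01488812 0.1988981 ] [-0.45725194  0.71307222  0.61789829] [-0.06502416  0.23428775  1.88682681 -0.15743654  0.43962553 -1.34083457]
```

Request:
{"op": "move_arm", "data": {
  "offset": [
    [0,0,0],
    [0,0.004,0],
    [0.001,0.004,0],
    [0.001,0.004,0],
    [0,0.003,0],
    [0.001,0.003,0],
    [0,0.003,0],
    [0,0.003,0],
    [0.001,0.003,0],
    [0,0.003,0]
  ],
  "angular": [
    [0,0,0],
    [0,0,0],
    [0,0,0],
    [0,0,0],
    [0,0,0],
    [0,0,0],
    [0,0,0],
    [0,0,0],
    [0,0,0],
    [0,0,0]
  ]
}}

```text
time_s: 17.23
ee_pos: [0.6056, 0.0301, 0.1989]
ee_rot: [0.082, 0.953, -0.029, 0.289]
wrist_force: [-0.6, 1.0, 0.7]
width: 0.0002
grip_force: 0.0
```

Run:
```python
from hk import *
watch(10);print(ctrl.state()['ee_pos'],ctrl.state()['wrist_force'])
```

```text
17.233 (array([299.2, 228.8]), 'th 0.074')
17.283 (array([299.4, 227.9]), 'th 0.043')
17.333 (array([299.6, 226.9]), 'th 0.008')
17.383 (array([300. , 225.9]), 'th -0.027')
17.433 (array([299.9, 226.2]), 'th -0.015')
17.483 (array([299.6, 226.7]), 'th 0.002')
17.533 (array([299.7, 227.1]), 'th 0.015')
17.583 (array([299.5, 227.5]), 'th 0.030')
17.633 (array([299.4, 227.7]), 'th 0.035')
17.683 (array([299.4, 227.7]), 'th 0.035')
[0.60551306 0.02996466 0.19889106] [-0.03071861 -0.30077331 -0.30737273]
```

Request:
{"op": "move_arm", "data": {
  "offset": [
    [0,0.002,0],
    [0,0.002,0],
    [0,0,0],
    [0,0,0],
    [0,0,0],
    [0,0,0],
    [0,0,0],
    [0,0,0],
    [0,0,0],
    [0,0,0]
  ],
  "angular": [
    [0,0,0],
    [0,0,0],
    [0,0,0],
    [0,0,0],
    [0,0,0],
    [0,0,0],
    [0,0,0],
    [0,0,0],
    [0,0,0],
    [0,0,0]
  ]
}}

```text
time_s: 18.57
ee_pos: [0.6055, 0.032, 0.1989]
ee_rot: [0.082, 0.953, -0.029, 0.289]
wrist_force: [0.8, -0.2, 0.1]
width: 0.0001
grip_force: 0.0
```

Request:
{"op": "move_arm", "data": {
  "offset": [
    [0,0,0],
    [0,0,0],
    [0,0,0],
    [0,0,0],
    [0,0,0],
    [-0.001,-0.003,0],
    [-0.001,-0.006,0],
    [-0.002,-0.01,0],
    [-0.002,-0.01,0],
    [-0.002,-0.01,0]
  ],
  "angular": [
    [0,0,0],
    [0,0,0],
    [0,0,0],
    [0,0,0],
    [0,0,0],
    [0,0,0],
    [0,0,0],
    [0,0,0],
    [0,0,0],
    [0,0,0]
  ]
}}

```text
time_s: 19.4
ee_pos: [0.6014, 0.0119, 0.1989]
ee_rot: [0.082, 0.953, -0.029, 0.289]
wrist_force: [-0.1, 0.3, 0.2]
width: -0.0001
grip_force: 0.0
```

Run:
```python
from hk import *
watch(12);print(ctrl.state()['ee_pos'],ctrl.state()['wrist_force'])
```

```text
19.4 (array([299.9, 226.2]), 'th -0.015')
19.45 (array([299.9, 226.3]), 'th -0.012')
19.5 (array([299.9, 226.5]), 'th -0.007')
19.55 (array([299.7, 226.8]), 'th 0.005')
19.6 (array([299.6, 226.9]), 'th 0.009')
19.65 (array([299.7, 227. ]), 'th 0.013')
19.7 (array([299.6, 227.1]), 'th 0.016')
19.75 (array([299.7, 227.1]), 'th 0.013')
19.8 (array([299.7, 227. ]), 'th 0.011')
19.85 (array([299.6, 226.9]), 'th 0.009')
19.9 (array([299.7, 226.7]), 'th 0.004')
19.95 (array([299.9, 226.4]), 'th -0.009')
[0.60153133 0.01266899 0.19886021] [0.69937528 0.36576039 0.71287572]
```

Hook is now swinging by only ±0.016 rad. I'll withdraw and go to the rack's end grip.

Request:
{"op": "move_arm", "data": {
  "offset": [
    [-0.02,0,0],
    [-0.04,0.004,0.01],
    [-0.06,0.01,0.03],
    [-0.06,0.01,0.03],
    [-0.03,0.04,0.02],
    [-0.025,0.06,0.01],
    [-0.025,0.07,0],
    [-0.025,0.07,0],
    [-0.025,0.07,0],
    [-0.025,0.07,0]
  ],
  "angular": [
    [0,0,0],
    [0,0,0],
    [0,0,0],
    [0,0,0],
    [0,0,0.033],
    [0,0,0.033],
    [0,0,0.033],
    [0,0,0.033],
    [0,0,0.033],
    [0,0,0.033]
  ],
  "hand": 0
}}

```text
time_s: 20.83
ee_pos: [0.4324, 0.2156, 0.2491]
ee_rot: [-0.067, 0.954, 0.017, 0.29]
wrist_force: [1.1, 0.6, 0.1]
width: 0.0427
grip_force: 0.0
```

Request:
{"op": "move_arm", "data": {
  "offset": [
    [-0.025,0.07,0],
    [-0.025,0.07,0],
    [-0.025,0.07,-0.01],
    [-0.025,0.07,-0.01],
    [-0.025,0.06,-0.02],
    [-0.02,0.05,-0.02],
    [0,0.02,0],
    [0,0,0],
    [0,0,0]
  ],
  "angular": [
    [0,0,0.033],
    [0,0,0.033],
    [0,0,0],
    [0,0,0],
    [0,0,0],
    [0,0,0],
    [0,0,0],
    [0,0,0],
    [0,0,0]
  ]
}}

```text
time_s: 21.58
ee_pos: [0.3615, 0.419, 0.2189]
ee_rot: [-0.116, 0.95, 0.031, 0.288]
wrist_force: [1.0, -0.2, -0.2]
width: 0.0426
grip_force: 0.0
```

Run:
```python
from hk import *
from scipy.spatial.transform import Rotation as Ro
np.set_printoptions(precision=4,suppress=True)
s=ctrl.state();print(s['time_s'],s['ee_pos'],s['joints'],s['width'])
M=Ro.from_quat(s['ee_rot']).as_matrix();print(M, 'heading',np.arctan2(M[1,2],M[0,2]),'y az',np.arctan2(M[1,1],M[0,1]),'tilt',np.arccos(-M[2,2]))
watch(4)
s=snap('side','s6')[:,:,::-1];t=snap('top','t6')[:,:,::-1]
out=np.hstack([cv2.resize(s[290:400,290:370],None,fx=5.4,fy=5.4,interpolation=cv2.INTER_CUBIC),cv2.resize(t[195:255,170:236],None,fx=5.5,fy=9.9)[:594]])
out=np.zeros((600,800,3),np.uint8);out[:594,:432]=cv2.resize(s[290:400,290:370],None,fx=5.4,fy=5.4,interpolation=cv2.INTER_CUBIC)
out[:360,436:796]=cv2.resize(t[195:255,170:230],None,fx=6,fy=6,interpolation=cv2.INTER_CUBIC)
cv2.imwrite('pics/c6.png',out)
```

```text
21.5833 [0.3615 0.419  0.2189] [ 0.9401  0.1977  1.8706 -0.5995  0.6973 -0.4808] 0.0426338233264077
[[-0.8067 -0.2386  0.5407]
 [-0.2027  0.9711  0.1261]
 [-0.5551 -0.0079 -0.8317]] heading 0.22905935094254623 y az 1.81170204083454 tilt 0.5885803721884922
21.583 (array([299.9, 226.3]), 'th -0.013')
21.633 (array([299.8, 226.4]), 'th -0.009')
21.683 (array([299.7, 226.8]), 'th 0.004')
21.733 (array([299.6, 226.9]), 'th 0.009')
```

View pics/c6.png

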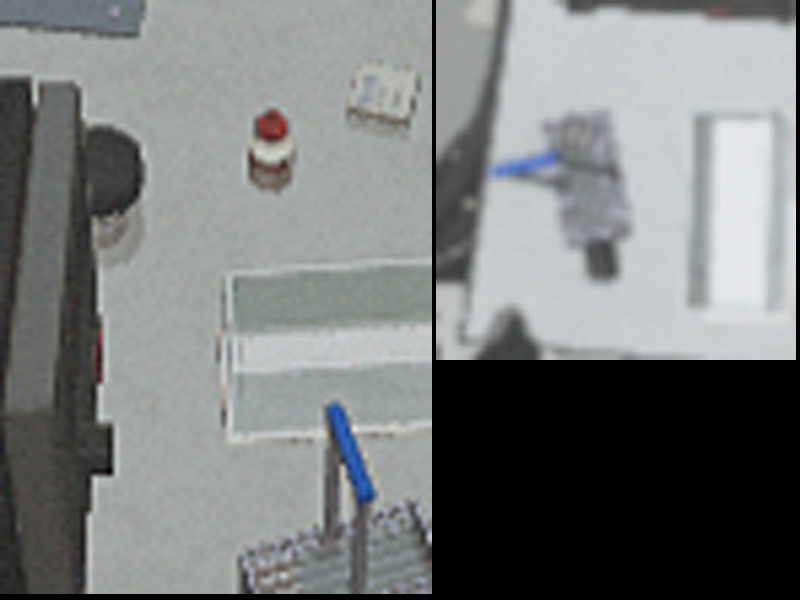

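Run:
```python
from hk import *
np.set_printoptions(precision=4,suppress=True)
print('bar',tri(('side',(354.4,373.3)),('top',(184.8,221.9))))
a=lambda x,y,z:onz('top',(170+(x-436)/6-.4,195+y/6-.4),z)
print('bar ends',a(495,172,.125),a(558,157,.125)); d=a(495,172,.125)-a(558,157,.125);print('yaw',np.arctan2(-d[0],d[1]))
print('grip',a(602,260,.025),'rack mid',a(586,178,.034))
```

```text
bar (array([0.4511, 0.4349, 0.1228]), np.float64(0.0007122808126997427))
bar ends [0.445  0.4536 0.125 ] [0.4553 0.4154 0.125 ]
yaw 0.26483110715906366
grip [0.3968 0.4182 0.025 ] rack mid [0.4497 0.4298 0.034 ]
```

Request:
{"op": "move_arm", "data": {
  "offset": [
    [-0.007,-0.005,-0.04],
    [-0.006,-0.005,-0.07],
    [-0.006,-0.005,-0.07],
    [-0.006,-0.004,-0.064],
    [0,0,0],
    [0.02,0.005,-0.03],
    [0.025,0.006,-0.038],
    [0.025,0.006,-0.038],
    [0,0,0],
    [0,0,0]
  ],
  "angular": [
    [0,0,0.016],
    [0,0,0],
    [0,0,0],
    [0,0,0],
    [0,0,0],
    [0,0,0],
    [0,0,0],
    [0,0,0],
    [0,0,0],
    [0,0,0]
  ]
}}

```text
time_s: 22.72
ee_pos: [0.3888, 0.4256, 0.0635]
ee_rot: [-0.129, 0.953, 0.03, 0.272]
wrist_force: [-0.9, -0.0, -0.0]
width: 0.0425
grip_force: 0.0
```

Run:
```python
from hk import *
from scipy.spatial.transform import Rotation as Ro
np.set_printoptions(precision=4,suppress=True)
s=ctrl.state();print(s['time_s'],s['ee_pos'],s['joints'],s['width'])
M=Ro.from_quat(s['ee_rot']).as_matrix();print(M)
```

```text
22.7167 [0.3888 0.4256 0.0635] [ 0.8791  0.4762  1.988  -0.9963  0.3806 -0.0733] 0.042458788437180144
[[-0.8188 -0.2617  0.511 ]
 [-0.2285  0.9651  0.1281]
 [-0.5267 -0.0119 -0.85  ]]
```

Request:
{"op": "move_arm", "data": {
  "offset": [
    [0,0,0.01],
    [0,0,0],
    [0,0,0],
    [0,-0.007,-0.005],
    [0,-0.007,-0.01],
    [0,0,-0.01],
    [0,0,0],
    [0,0,0]
  ],
  "angular": [
    [-0.014,0.053,0],
    [-0.014,0.053,0],
    [0,0,0],
    [0,0,0],
    [0,0,0],
    [0,0,0],
    [0,0,0],
    [0,0,0]
  ]
}}

```text
time_s: 23.38
ee_pos: [0.3896, 0.4146, 0.0513]
ee_rot: [-0.127, 0.965, 0.019, 0.228]
wrist_force: [-0.4, -0.2, 0.9]
width: 0.0426
grip_force: 0.0
```

```bash
cat > st.py <<'E'
from hk import *
from scipy.spatial.transform import Rotation as Ro
np.set_printoptions(precision=4,suppress=True)
s=ctrl.state();M=Ro.from_quat(s['ee_rot']).as_matrix()
print(s['time_s'],s['ee_pos'],s['joints'],s['width'],s['wrist_force']);print('ztool',M[:,2],'y',M[:,1])
E
python3 st.py
```

```text
23.3833 [0.3896 0.4146 0.0513] [ 0.835   0.4876  1.9489 -0.7058  0.412  -0.386 ] 0.04263559682198617 [-0.4016 -0.1605  0.9074]
ztool [ 0.4354  0.0939 -0.8953] y [-0.2538  0.967  -0.022 ]
```

Request:
{"op": "move_arm", "data": {
  "offset": [
    [0.005,0.008,-0.02],
    [0.006,0.008,-0.02],
    [0.006,0,-0.02],
    [0.006,0,-0.02],
    [0.004,0,-0.012],
    [0,0,0],
    [0,0,0]
  ],
  "angular": [
    [-0.006,0.022,0],
    [-0.005,0.022,0],
    [0,0,0],
    [0,0,0],
    [0,0,0],
    [0,0,0],
    [0,0,0]
  ]
}}

```text
time_s: 23.97
ee_pos: [0.4032, 0.4225, 0.0053]
ee_rot: [-0.128, 0.973, 0.015, 0.193]
wrist_force: [0.0, 0.1, 0.4]
width: 0.0427
grip_force: 0.0
```

```bash
python3 st.py
```

```text
23.9667 [0.4032 0.4225 0.0053] [ 0.7998  0.5916  1.8895 -0.5891  0.3929 -0.5153] 0.04274379103837729 [0.0412 0.1166 0.3738]
ztool [ 0.3723  0.078  -0.9248] y [-0.2547  0.9668 -0.0211]
```

Request:
{"op": "move_arm", "data": {
  "offset": [
    [0,0,0],
    [0,0,0],
    [0,0,0],
    [0,0,0],
    [0,0,0],
    [0,0,0],
    [0,0,0]
  ],
  "angular": [
    [0,0,0],
    [0,0,0],
    [0,0,0],
    [0,0,0],
    [0,0,0],
    [0,0,0],
    [0,0,0]
  ],
  "hand": 1,
  "newtons": 70
}}

```text
time_s: 24.55
ee_pos: [0.4037, 0.4234, 0.0067]
ee_rot: [-0.128, 0.972, 0.016, 0.194]
wrist_force: [-3.4, -1.1, 6.4]
width: 0.0106
grip_force: 68.8
```

```bash
python3 st.py
```

```text
24.55 [0.4037 0.4234 0.0067] [ 0.8     0.5897  1.8883 -0.5876  0.3933 -0.5166] 0.010626965890852812 [-3.3967 -1.1488  6.4353]
ztool [ 0.3737  0.0799 -0.9241] y [-0.2547  0.9668 -0.0194]
```

Request:
{"op": "move_arm", "data": {
  "offset": [
    [0,0,0.02],
    [0,0,0.03],
    [0,0,0.05],
    [0,0,0.06],
    [0,0,0.06],
    [0,0,0.06],
    [0,0,0.04],
    [0,0,0.03],
    [0,0,0],
    [0,0,0]
  ],
  "angular": [
    [0,0,0],
    [0,0,0],
    [0,0,0],
    [0,0,0],
    [0,0,0],
    [0,0,0],
    [0,0,0],
    [0,0,0],
    [0,0,0],
    [0,0,0]
  ]
}}

```text
time_s: 25.38
ee_pos: [0.4036, 0.423, 0.1811]
ee_rot: [-0.128, 0.973, 0.015, 0.194]
wrist_force: [0.6, -0.2, -1.3]
width: 0.0104
grip_force: 68.5
```

Run:
```python
exec(open('st.py').read())
s=snap('side','s7')
# blue bar centroid both views
t=snap('top','t7')
def blue(im,x0,x1,y0,y1):
    a=im[y0:y1,x0:x1].astype(int); w=np.clip(a[:,:,2]-a[:,:,0]-60,0,None).astype(float); ys,xs=np.nonzero(w>0); 
    return (np.array([(xs).mean()+x0,(ys).mean()+y0]),len(xs),xs.min()+x0,xs.max()+x0,ys.min()+y0,ys.max()+y0) if len(xs) else None
print(blue(s,300,400,230,400),blue(t,120,240,180,260))
R_=np.array([s[:0]])
e=M@np.array([0,0,0])
print('pred bar', P('side',ctrl.state()['ee_pos']+np.array([.0463,.0116,.1183])),P('top',ctrl.state()['ee_pos']+np.array([.0463,.0116,.1183])))
```

```text
25.3833 [0.4036 0.423  0.1811] [ 0.7997  0.3228  1.7155 -0.3018  0.7956 -0.8535] 0.01043688690720451 [ 0.5653 -0.2014 -1.278 ]
ztool [ 0.3734  0.0796 -0.9242] y [-0.2543  0.9669 -0.0195]
(array([355.7941, 326.5735]), 68, np.int64(351), np.int64(360), np.int64(317), np.int64(336)) (array([164.    , 216.4615]), 26, np.int64(159), np.int64(170), np.int64(215), np.int64(218))
pred bar [358.2395 325.5941] [164.6433 217.4401]
```

Run:
```python
from hk import *
b,e=tri(('side',(355.8,326.6)),('top',(164,216.46)));p=ctrl.state()['ee_pos'];d=b-p;print(b,e,d)
c,s=np.cos(.2576),np.sin(.2576);print('rackframe',d[0]*c+d[1]*s,-d[0]*s+d[1]*c,d[2])
```

```text
[0.4533054  0.43619105 0.29752261] 0.0018368814519852783 [0.05031901 0.01384286 0.11827488]
rackframe 0.05218531090311017 0.000566810387756975 0.11827487709572043
```

Request:
{"op": "move_arm", "data": {
  "offset": [
    [0.006,-0.03,0],
    [0.01,-0.05,0],
    [0.011,-0.06,0],
    [0.011,-0.06,-0.005],
    [0.011,-0.065,-0.005],
    [0.011,-0.065,-0.005],
    [0.011,-0.065,-0.005],
    [0.011,-0.065,-0.01],
    [0.011,-0.065,-0.01],
    [0.011,-0.06,-0.01]
  ],
  "angular": [
    [0,0,-0.02],
    [0,0,-0.03],
    [0,0,-0.03],
    [0,0,-0.03],
    [0,0,-0.03],
    [0,0,-0.03],
    [0,0,-0.03],
    [0,0,-0.03],
    [0,0,-0.03],
    [0,0,-0.009]
  ]
}}

```text
time_s: 26.32
ee_pos: [0.4547, 0.1283, 0.1546]
ee_rot: [0.081, 0.978, -0.027, 0.192]
wrist_force: [0.2, 0.3, -1.2]
width: 0.0107
grip_force: 68.6
```

Request:
{"op": "move_arm", "data": {
  "offset": [
    [0.01,-0.05,-0.006],
    [0.01,-0.04,-0.006],
    [0.006,-0.02,0],
    [0,-0.005,0],
    [0,0,0],
    [0,0,0]
  ],
  "angular": [
    [0,0,0],
    [0,0,0],
    [0,0,0],
    [0,0,0],
    [0,0,0],
    [0,0,0]
  ]
}}

```text
time_s: 26.82
ee_pos: [0.4681, 0.0731, 0.1495]
ee_rot: [0.079, 0.978, -0.026, 0.192]
wrist_force: [0.5, 2.1, -2.0]
width: 0.0104
grip_force: 68.6
```

```bash
cat > bar.py <<'E'
exec(open('st.py').read())
def look(name):
    s=snap('side','s'+name);t=snap('top','t'+name);p=ctrl.state()['ee_pos']
    def blue(im,c):
        x0,y0=np.int64(c)-30;a=im[y0:y0+60,x0:x0+60].astype(int);m=(a[:,:,2]-a[:,:,0]>45)&(a[:,:,2]-a[:,:,1]>25);ys,xs=np.nonzero(m);return np.array([xs.mean()+x0,ys.mean()+y0]),len(xs),np.ptp(xs),np.ptp(ys)
    yaw=np.arctan2(-M[0,1],M[1,1]);c,q=np.cos(yaw),np.sin(yaw)
    g=p+np.array([c*.052,q*.052,.117])
    B=blue(s,P('side',g));T=blue(t,P('top',g));print(B,T,P('side',g),P('top',g))
    b,e=tri(('side',B[0]),('top',T[0]));d=b-p;print('bar',b,e,'rel',d,'rackframe',d[0]*c+d[1]*q,-d[0]*q+d[1]*c,d[2],'yaw',yaw)
    r=b[:2]-O;print('bar rel seat hookframe',r@ex[:2],r@ey[:2]);return s,t
E
python3 - <<'E'
exec(open('bar.py').read())
look('8');watch(4)
E
```

```text
26.8167 [0.4681 0.0731 0.1495] [ 0.0687  0.1465  2.067  -0.2012  0.5614 -1.1895] 0.010380801331667418 [ 0.4899  2.0961 -2.0223]
ztool [ 0.3714 -0.0811 -0.9249] y [ 0.165   0.9861 -0.0202]
(array([319.5185, 218.4444]), 27, np.int64(3), np.int64(10)) (array([281.375 , 200.5625]), 32, np.int64(11), np.int64(3)) [319.6001 218.3855] [280.8699 200.453 ]
bar [0.5197 0.0636 0.2653] 0.0003444084348320893 rel [ 0.0514 -0.0101  0.1155] rackframe 0.052321965600454844 -0.0014924573568679926 0.11551097033436561 yaw -0.16583922512140348
bar rel seat hookframe -0.07684429022118049 -0.00020478268571794654
26.917 (array([299.7, 227.1]), 'th 0.014')
26.967 (array([299.7, 227. ]), 'th 0.011')
27.017 (array([299.6, 226.9]), 'th 0.008')
27.067 (array([299.7, 226.8]), 'th 0.004')
```

Request:
{"op": "move_arm", "data": {
  "offset": [
    [0.02,-0.003,0],
    [0.03,-0.005,0],
    [0.03,-0.005,0],
    [0.03,-0.005,0],
    [0.02,-0.004,0],
    [0.012,-0.002,0],
    [0.008,-0.001,0],
    [0,0,0],
    [0,0,0],
    [0,0,0]
  ],
  "angular": [
    [0,0,0],
    [0,0,0],
    [0,0,0],
    [0,0,0],
    [0,0,0],
    [0,0,0],
    [0,0,0],
    [0,0,0],
    [0,0,0],
    [0,0,0]
  ]
}}

```text
time_s: 27.95
ee_pos: [0.5431, 0.0608, 0.1499]
ee_rot: [0.079, 0.978, -0.026, 0.192]
wrist_force: [0.3, -0.4, -1.3]
width: 0.0103
grip_force: 68.6
```

Run:
```python
exec(open('bar.py').read())
s,t=look('9');watch(3)
s=s[:,:,::-1];t=t[:,:,::-1]
out=np.hstack([cv2.resize(s[170:270,260:340],None,fx=6,fy=6,interpolation=cv2.INTER_CUBIC),cv2.resize(t[150:250,260:313],None,fx=6,fy=6,interpolation=cv2.INTER_CUBIC)])[:,:800]
cv2.imwrite('pics/c9.png',out)
```

```text
27.95 [0.5431 0.0608 0.1499] [ 0.0271  0.2661  1.9022 -0.1617  0.599  -1.2664] 0.010338247459115654 [ 0.2731 -0.3644 -1.3247]
ztool [ 0.3721 -0.0807 -0.9247] y [ 0.1641  0.9862 -0.0201]
(array([292.7097, 216.    ]), 31, np.int64(5), np.int64(10)) (array([285.9655, 178.4483]), 29, np.int64(10), np.int64(3)) [292.7465 216.1594] [285.7205 178.41  ]
bar [0.5946 0.0514 0.267 ] 0.00022914027989801497 rel [ 0.0513 -0.0094  0.1169] rackframe 0.05216568076765174 -0.0008020919328085661 0.1168883052805802 yaw -0.1648504783850213
bar rel seat hookframe -0.0009549144959463136 5.556376209141952e-05
28.05 (array([299.8, 226.3]), 'th -0.013')
28.1 (array([299.9, 226.4]), 'th -0.008')
28.15 (array([299.7, 226.8]), 'th 0.004')
```

View pics/c9.png

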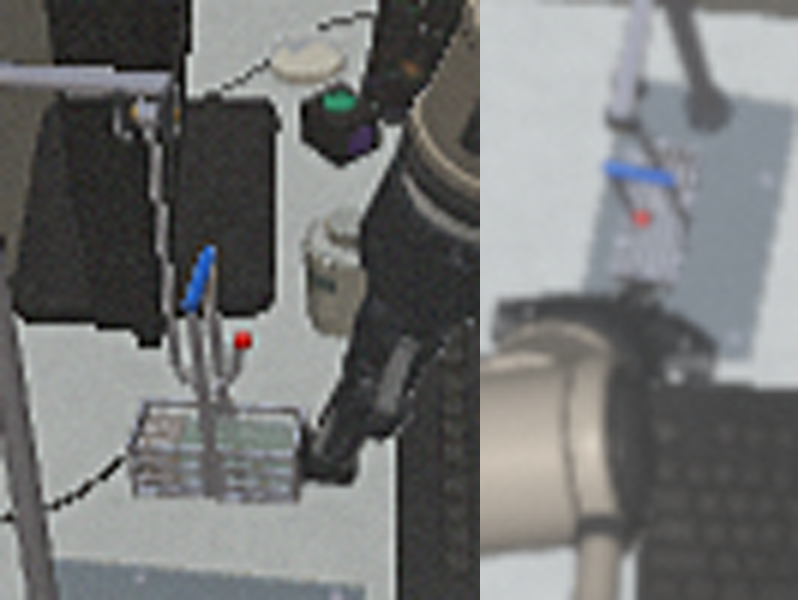

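The bar (blue, side crop (200,278)) is above the mouth, between the rod and the red ball (242,341). Lowering it in.

Request:
{"op": "move_arm", "data": {
  "offset": [
    [0,0,-0.02],
    [0,0,-0.025],
    [0,0,-0.025],
    [0,0,-0.02],
    [0,0,-0.016],
    [0,0,-0.008],
    [0,0,-0.004],
    [0,0,0],
    [0,0,0]
  ],
  "angular": [
    [0,0,0],
    [0,0,0],
    [0,0,0],
    [0,0,0],
    [0,0,0],
    [0,0,0],
    [0,0,0],
    [0,0,0],
    [0,0,0]
  ]
}}

```text
time_s: 28.95
ee_pos: [0.544, 0.0606, 0.0915]
ee_rot: [0.079, 0.978, -0.026, 0.193]
wrist_force: [0.5, 0.2, -0.8]
width: 0.0103
grip_force: 68.6
```

Run:
```python
exec(open('bar.py').read())
look('10');watch(3)
```

```text
28.95 [0.544  0.0606 0.0915] [ 0.0267  0.3611  1.9719 -0.2167  0.4357 -1.2035] 0.01028576945428307 [ 0.4719  0.2311 -0.7586]
ztool [ 0.3734 -0.0808 -0.9241] y [ 0.1643  0.9862 -0.0198]
(array([293.9286, 231.6429]), 28, np.int64(4), np.int64(10)) (array([287.2581, 181.5806]), 31, np.int64(11), np.int64(3)) [293.8249 231.8417] [287.5208 181.6297]
bar [0.5951 0.0529 0.2101] 0.00028345218769059176 rel [ 0.051  -0.0078  0.1185] rackframe 0.051588604612061176 0.0007172419198287891 0.11846489813746483 yaw -0.1650892243796339
bar rel seat hookframe -0.0006281773903772955 0.0015886473907049613
29.05 (array([299.7, 227.1]), 'th 0.014')
29.1 (array([299.6, 227.1]), 'th 0.014')
29.15 (array([299.7, 226.9]), 'th 0.010')
```

Bar at z≈0.209, with 4–6 mm left to lower.

Request:
{"op": "move_arm", "data": {
  "offset": [
    [0,0,-0.004],
    [0,0,-0.003],
    [0,0,-0.002],
    [0,0,0],
    [0,0,0]
  ],
  "angular": [
    [0,0,0],
    [0,0,0],
    [0,0,0],
    [0,0,0],
    [0,0,0]
  ]
}}

```text
time_s: 29.62
ee_pos: [0.544, 0.0606, 0.0867]
ee_rot: [0.079, 0.978, -0.026, 0.193]
wrist_force: [1.1, 0.6, -0.5]
width: 0.0107
grip_force: 68.8
```

Request:
{"op": "move_arm", "data": {
  "offset": [
    [0,0,-0.002],
    [0,0,0],
    [0,0,0]
  ],
  "angular": [
    [0,0,0],
    [0,0,0],
    [0,0,0]
  ]
}}

```text
time_s: 29.87
ee_pos: [0.5445, 0.0606, 0.0861]
ee_rot: [0.079, 0.978, -0.026, 0.194]
wrist_force: [2.0, 0.0, 2.2]
width: 0.0108
grip_force: 69.1
```

Run:
```python
exec(open('bar.py').read())
look('11');watch(3)
```

```text
29.8667 [0.5445 0.0606 0.0861] [ 0.0267  0.371   1.9774 -0.2244  0.4196 -1.1952] 0.010752751868019238 [2.05   0.049  2.2141]
ztool [ 0.3744 -0.0807 -0.9238] y [ 0.1642  0.9862 -0.0196]
(array([294.1071, 233.1071]), 28, np.int64(4), np.int64(10)) (array([287.6667, 182.2   ]), 30, np.int64(11), np.int64(4)) [293.8497 233.2887] [287.6856 181.8617]
bar [0.5947 0.052  0.2037] 0.0005403110756204088 rel [ 0.0502 -0.0086  0.1176] rackframe 0.050975073197895605 -0.00022946629241395178 0.117552885101804 yaw -0.1649498531772996
bar rel seat hookframe -0.0009431323345274039 0.0006828414447658257
29.967 (array([299.9, 226.3]), 'th -0.012')
30.017 (array([299.8, 226.3]), 'th -0.013')
30.067 (array([299.8, 226.3]), 'th -0.012')
```

Request:
{"op": "move_arm", "data": {
  "offset": [
    [0,0,0],
    [0,0,0],
    [0,0,0],
    [0,0,0],
    [0,0,0],
    [0,0,0]
  ],
  "angular": [
    [0,0,0],
    [0,0,0],
    [0,0,0],
    [0,0,0],
    [0,0,0],
    [0,0,0]
  ],
  "hand": 0.1
}}

```text
time_s: 30.62
ee_pos: [0.5434, 0.0606, 0.0853]
ee_rot: [0.079, 0.978, -0.026, 0.192]
wrist_force: [-0.4, 0.4, -0.4]
width: 0.0389
grip_force: 0.0
```

Run:
```python
exec(open('bar.py').read())
look('12');watch(6)
```

```text
30.6167 [0.5434 0.0606 0.0853] [ 0.0267  0.3716  1.9786 -0.2242  0.4204 -1.1952] 0.03885681838311536 [-0.3977  0.4076 -0.4102]
ztool [ 0.372  -0.0808 -0.9247] y [ 0.1643  0.9862 -0.0201]
(array([294.    , 233.6552]), 29, np.int64(4), np.int64(11)) (array([286.9333, 182.0333]), 30, np.int64(10), np.int64(4)) [294.1595 233.4495] [287.7016 182.1379]
bar [0.595  0.0546 0.2039] 0.0002534798758926562 rel [ 0.0514 -0.006   0.1185] rackframe 0.05171810814362181 0.0025443847999035334 0.11845553022098051 yaw -0.1651001127073764
bar rel seat hookframe -0.0010372170106226334 0.003292146815286938
30.717 (array([299.6, 226.8]), 'th 0.005')
30.767 (array([299.7, 226.7]), 'th 0.001')
30.817 (array([299.7, 226.6]), 'th -0.001')
30.867 (array([299.7, 226.6]), 'th -0.000')
30.917 (array([299.6, 226.6]), 'th 0.000')
30.967 (array([299.7, 226.6]), 'th -0.001')
```

Hanging quietly. Backing out straight toward the robot.

Request:
{"op": "move_arm", "data": {
  "offset": [
    [-0.01,0.002,0],
    [-0.02,0.003,0],
    [-0.03,0.005,0],
    [-0.04,0.006,0],
    [-0.04,0.006,0.01],
    [-0.04,0.006,0.02],
    [-0.04,0.006,0.03],
    [0,0,0],
    [0,0,0],
    [0,0,0]
  ],
  "angular": [
    [0,0,0],
    [0,0,0],
    [0,0,0],
    [0,0,0],
    [0,0,0],
    [0,0,0],
    [0,0,0],
    [0,0,0],
    [0,0,0],
    [0,0,0]
  ]
}}

```text
time_s: 31.85
ee_pos: [0.434, 0.0777, 0.1157]
ee_rot: [0.079, 0.978, -0.026, 0.193]
wrist_force: [0.5, 0.4, 0.5]
width: 0.0382
grip_force: 0.0
```

Run:
```python
from hk import *
im=watch(10)
def blue(im):
    a=im[200:260,265:325].astype(int);m=(a[:,:,2]-a[:,:,0]>45)&(a[:,:,2]-a[:,:,1]>25);ys,xs=np.nonzero(m);return np.array([xs.mean()+265,ys.mean()+200])
for k in range(6): s=viewer.read_camera('side');t=viewer.read_camera('top');print(blue(s).round(2))
print(ctrl.state()['ee_pos'],ctrl.state()['wrist_force'])
s=s[:,:,::-1];t=t[:,:,::-1]
cv2.imwrite('pics/c13.png',np.hstack([cv2.resize(s[170:270,260:340],None,fx=6,fy=6,interpolation=cv2.INTER_CUBIC),cv2.resize(t[150:250,260:313],None,fx=6,fy=6,interpolation=cv2.INTER_CUBIC)]))
```

```text
31.85 (array([299.6, 226.6]), 'th 0.000')
31.9 (array([299.7, 226.6]), 'th -0.001')
31.95 (array([299.7, 226.6]), 'th -0.002')
32.0 (array([299.7, 226.6]), 'th -0.002')
32.05 (array([299.6, 226.6]), 'th -0.000')
32.1 (array([299.7, 226.7]), 'th 0.004')
32.15 (array([299.7, 226.8]), 'th 0.005')
32.2 (array([299.7, 226.8]), 'th 0.005')
32.25 (array([299.7, 226.8]), 'th 0.005')
32.3 (array([299.7, 226.8]), 'th 0.005')
[294.   233.66]
[294.04 233.46]
[294.   233.66]
[294.04 233.46]
[294.1  233.13]
[294.1  233.13]
[0.43369857 0.07761276 0.11554328] [ 0.29328533 -0.32154913  0.09777546]
```

View pics/c13.png

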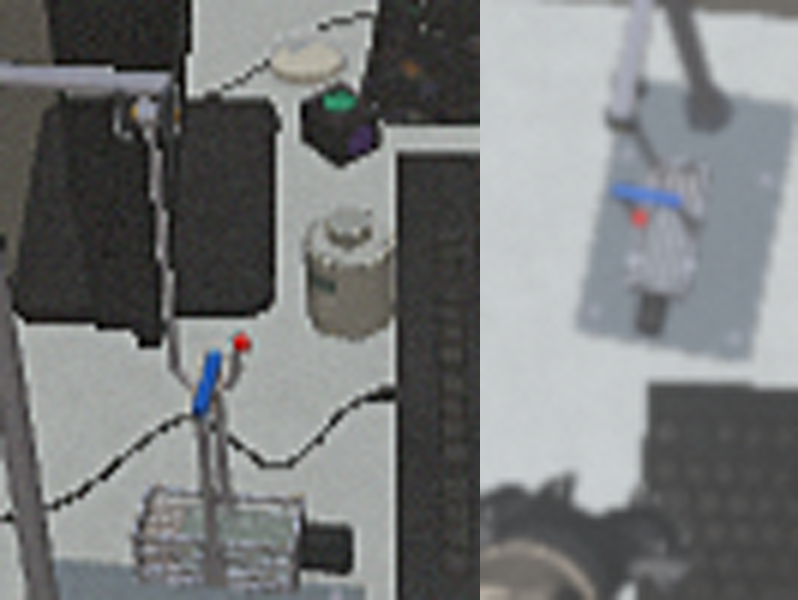

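The rack hangs upright from the hook by its blue bar (side crop (207,383)) and is not moving; the gripper is well clear of it.

```bash
python3 -c "
from cell import ticket
print(ticket.finish_job())"
```

```text
the job is handed in; nothing more can be done
None
```

The rack hangs upright and still by its bar in the steadied hook, the gripper is clear of it, and the job was handed in at about 33 s of the 72 s allowed; the hand-in gave no verdict.

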